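# Clear the jammed ball-feed tubes of the assembly press

### The job

Some of the press's three clear feed tubes have a blue ball wedged at the bottom. Stand the yellow cup on the circle below the gutter's end and first tip every blocked tube fully upright; then push the wedged balls out one after another with the push rod (not with the fingers) so that all of them end up in the cup. With all the balls in it, press the held cup down on the green sprung pad until the pad is fully depressed and hold it there for a moment, then leave the cup standing in the middle of the green tray with the balls still inside, the push rod hung back in its blue holder and all three tubes leaning well back towards the robot again (40 degrees or more); leave the other things on the bench where they are.

Things in the scene. Friction and masses are not known exactly. Their poses are not given: they have to be found in the camera images.
- stand: White clearing stand, fixed. Origin on the table; z up, y along the row of tubes to the gutter's low end, -x faces the robot. Tubes 1, 2, 3 at stand x 0, y -120, -20, +80 mm, pivots 130 mm high. Beam behind them: centre x +46 mm, y -155 to 115 mm, top 141 mm high. Freed balls drop into the gutter under the tubes (36 mm wide, sloping 5 degrees to +y) and roll out at its end in about 1.5 s.
- cup_spot (a point): Middle of the yellow circle, stand (0, 200, 4) mm, 40 mm beyond the gutter's end (floor there 62 mm high, underside 58, side walls' top 76). A cup centred here within 8 mm catches the balls. It lies on the floor (4 mm high) of a fixed grey spill tray, 150 mm in stand x by 125 mm in y, centre at stand y 202.5 mm, rim 18 mm high.
- tube1 (a joint): Tip of clear tube 1 about its pivot (axis along stand y through stand (0, -120, 130) mm): 0 = upright at its stop, up to 1.2 rad = mouth leaning to the robot (stand -x). It stays where left; about 3 N at the red pin moves it. Tube 86 mm long, open at both ends, 38 mm outside, bore 31, from 6 mm below to 80 mm above the pivot.
- tube1_mouth (a point): Centre of tube 1's mouth, 80 mm along the tube from its pivot. At its foot two sprung orange jaws, 7 to 15 mm below the pivot, hold a ball; 6 to 10 N down on the ball spreads them and it pops out below. A rod tip pushed to 10 mm below the pivot has cleared the tube.
- tube1_stub (a point): Grip point on tube 1's red side pin (round, 10 mm thick, 42 mm long, pointing to stand -y from the tube's wall): 65 mm along the tube from the pivot, 43 mm to stand -y of the tube's axis. The pin turns in the fingers as the tube is tipped.
- ball1_center (a point): Centre of blue plastic ball 1 (26 mm across, 30 g, slippery), at the start wedged at the foot of tube 1, its centre at the pivot (up to 3 mm off). None: that tube has no ball and needs nothing done.
- tube2 (a joint): Tip of clear tube 2 about its pivot (axis along stand y through stand (0, -20, 130) mm): 0 = upright at its stop, up to 1.2 rad = mouth leaning to the robot (stand -x). It stays where left; about 3 N at the red pin moves it. Tube 86 mm long, open at both ends, 38 mm outside, bore 31, from 6 mm below to 80 mm above the pivot.
- tube2_mouth (a point): Centre of tube 2's mouth, 80 mm along the tube from its pivot. At its foot two sprung orange jaws, 7 to 15 mm below the pivot, hold a ball; 6 to 10 N down on the ball spreads them and it pops out below. A rod tip pushed to 10 mm below the pivot has cleared the tube.
- tube2_stub (a point): Grip point on tube 2's red side pin (round, 10 mm thick, 42 mm long, pointing to stand -y from the tube's wall): 65 mm along the tube from the pivot, 43 mm to stand -y of the tube's axis. The pin turns in the fingers as the tube is tipped.
- ball2_center (a point): Centre of blue plastic ball 2 (26 mm across, 30 g, slippery), at the start wedged at the foot of tube 2, its centre at the pivot (up to 3 mm off). None: that tube has no ball and needs nothing done.
- tube3 (a joint): Tip of clear tube 3 about its pivot (axis along stand y through stand (0, 80, 130) mm): 0 = upright at its stop, up to 1.2 rad = mouth leaning to the robot (stand -x). It stays where left; about 3 N at the red pin moves it. Tube 86 mm long, open at both ends, 38 mm outside, bore 31, from 6 mm below to 80 mm above the pivot.
- tube3_mouth (a point): Centre of tube 3's mouth, 80 mm along the tube from its pivot. At its foot two sprung orange jaws, 7 to 15 mm below the pivot, hold a ball; 6 to 10 N down on the ball spreads them and it pops out below. A rod tip pushed to 10 mm below the pivot has cleared the tube.
- tube3_stub (a point): Grip point on tube 3's red side pin (round, 10 mm thick, 42 mm long, pointing to stand -y from the tube's wall): 65 mm along the tube from the pivot, 43 mm to stand -y of the tube's axis. The pin turns in the fingers as the tube is tipped.
- ball3_center (a point): Centre of blue plastic ball 3 (26 mm across, 30 g, slippery), at the start wedged at the foot of tube 3, its centre at the pivot (up to 3 mm off). None: that tube has no ball and needs nothing done.
- cup: Yellow open cup, loose, round, 64 mm across outside, 50 mm tall, wall 4 mm, floor 5 mm thick, about 160 g; origin at the centre of its underside, z up. Holds all three balls.
- rod: Push rod, loose, 155 mm long: steel shaft 16 mm thick and 105 mm long, above it a steel flange 36 mm across and 5 mm thick, above that a red round grip 26 mm thick and 45 mm long; about 120 g. Origin at the centre of the lower tip, z along the rod to the grip; the grip's middle is 132 mm from the tip. It starts hanging upright in the holder, its flange on the holder's top.
- holder: Blue holder block of the push rod, fixed, 70 x 70 x 115 mm tall, with an upright through hole 22 mm wide in its middle. Origin at the centre of its underside. With the rod home its tip is 10 mm above the table. Holder and sprung pad may change places from start to start.
- pad (a joint): Travel of the green sprung pad, positive down: 0 at rest, 0.012 m fully depressed against its stop. The spring pushes with 4 N at first and 10 N fully down, so the cup's own weight moves it little or not at all.
- pad_top (a point): Centre of the green sprung pad's top (disc 82 mm across, 34 mm above the table at rest, 22 mm fully down), on a dark round base 104 mm across.
- tray: Shallow green outfeed tray, fixed, 130 mm (its x) by 120 mm (its y), wall 4 mm, rim 22 mm high, floor 4 mm thick. Origin at the centre of its underside.
- glue: Bystander: white bottle, 48 mm across, 110 mm tall, loose. Origin at its underside.
- puck: Bystander: stepped steel disc, 68 mm across, 28 mm tall, loose.
- fixture: Bystander: dark steel block 90 x 35 x 22 mm with two pins 18 mm tall, loose.
- driver: Bystander: screwdriver 170 mm long with orange handle lying on the table, loose.

How it is judged:
On the way, in this order (a step that is already met when the one before it is completed fails the run):
1. every blocked tube is upright (mouth within 12 mm sideways of its ball) with its ball still wedged (horizontal distance between tube1_mouth and ball1_center below 0.012 m and horizontal distance between tube2_mouth and ball2_center below 0.012 m and horizontal distance between tube3_mouth and ball3_center below 0.012 m and z of each of ball1_center, ball2_center, ball3_center in the frame of stand above 0.122 m), for 0.2 s.
2. all the balls are in the cup (horizontal distance between each of ball1_center, ball2_center, ball3_center and cup below 0.03 m and z of ball1_center in the frame of cup between 0 and 0.055 m and z of ball2_center in the frame of cup between 0 and 0.055 m and z of ball3_center in the frame of cup between 0 and 0.055 m), for 0.2 s.
3. with all the balls in it, the cup presses the pad fully down (over 10.5 of 12 mm) (all of step 2 and value of joint pad above 0.0105 m and contact force between cup and pad above 3 N and contact force between the fingers and cup above 0.5 N and contact force between the fingers and pad below 0.5 N), for 0.4 s.
At the end, for the whole second after the job is handed in: Cup upright (0.1 rad) and still on the green tray's floor, within 35 mm of its centre in x and y, all balls inside; rod hanging upright and still in the holder, within 7 mm of the hole's axis and under 6 mm above home; all three tubes leaning over 0.6 rad towards the robot (all of step 2 and value of joint each of tube1, tube2, tube3 above 0.6 rad and x of cup in the frame of tray between -0.035 and 0.035 m and y of cup in the frame of tray between -0.035 and 0.035 m and z of cup in the frame of tray below 0.012 m and angle between each of cup, rod's own z axis and vertical below 0.1 rad and linear speed of each of cup, rod below 0.02 m/s and horizontal distance between rod and holder below 0.007 m and z of rod in the frame of holder below 0.016 m); the robot touches nothing.
It fails at once if a bystander is moved more than 30 mm (distance of any of glue, puck, fixture, driver from where it was at the start of the episode above 0.03 m).
It fails at once if the fingers touch a ball while it is wedged in its tube ((contact force between the fingers and ball1 above 0.5 N and z of ball1_center in the frame of stand above 0.122 m and horizontal distance between ball1_center and tube1_mouth below 0.03 m) or (contact force between the fingers and ball2 above 0.5 N and z of ball2_center in the frame of stand above 0.122 m and horizontal distance between ball2_center and tube2_mouth below 0.03 m) or (contact force between the fingers and ball3 above 0.5 N and z of ball3_center in the frame of stand above 0.122 m and horizontal distance between ball3_center and tube3_mouth below 0.03 m)).
Of ball1, ball2, ball3 only 1 to 3 are there at a start; the rules pass over those that are not, and their reading is None.
At some moment in a run one of cup may be knocked a few centimetres aside while the robot is not near it.
It also fails if it takes over 210 s, if anything falls off the work surface, if the arm or the gripper's body presses on something with over 40 N, if the wrist force passes 120 N, or if a joint passes its speed limit or range.

### The arm

A 6-joint arm with a two-finger parallel gripper is mounted at the origin on the work surface. World frame = base frame: x ahead of the robot, y to its left, z up, the work surface at z = 0. Lengths are in m, angles in rad, forces in N, time in s.
With the tool pointing down it reaches from about 0.3 to 0.825 m from the base axis. Payload 5.4 kg.
Tool frame: the origin (TCP) lies on the centre line of the jaws, within the pads' length; the fingertips stand 22 mm ahead of it and the grasp point (between the pads) lies 3 mm ahead of it; z points along the fingers, y is the line along which they close (so a half turn about z gives the same grasp; the last joint's range is limited). The gripper opens to 92 mm and grips with 3 to 60 N. Pads are 20 mm wide; open, the fingers measure 128 mm over their backs; the gripper's body (75 mm by 189 mm) begins 69 mm behind the grasp point.
Start: joints at [-1.451, 0.158, 1.597, -0, 1.386, -0.21], TCP at [0.186, -0.544, 0.237] pointing down, gripper open.
Joint ranges: [-2.91, 2.91], [-0.94, 2.29], [0.18, 2.7], [-1.29, 4.43], [0.17, 2.64], [-3, 3]. Speed limits (rad/s): [2.57, 2.57, 3.14, 3.14, 3.14, 3.14].

### API

Orientations are given as a rotation vector (axis times angle).
In Python, from workcell import * gives the robot as it stands. Calls block until the motion is done:
- goto(position, orientation): joint-space move of the TCP to a pose.
- line_to(position, rot=None, max_speed=0.15): straight line of the TCP; rot=None keeps the orientation; max_speed is the mean speed in m/s.
- set_joints(angles): joint-space move.
- set_gripper(opening, newtons=None): opening from 0.0 (shut) to 1.0 (fully open); newtons is the grip in N (None keeps the last); returns when the fingers have stopped.
- hold(seconds).
- inverse_kinematics(position, orientation): joint angles nearest the present ones, or None.
- read_camera(name): name is "scene" or "top" or "wrist"; returns a dict with "pixels" (420x560x3 uint8, blue, green, red), "fx", "fy", "cx", "cy" (pixels), "R" (3x3) and "t" (3): a world point X has camera coordinates R X + t. Camera axes: x right, y down, z forward; pixel columns grow to the right and rows downward; lengths in m; the calibration is good to about 2 mm. A picture is of the moment at which its call begins. There is no depth.
A pose or a line that the arm cannot do raises MotionError and nothing moves.
- job_done(): hands the job in; it is judged then, once.
Trained networks look in a picture, given as the dict that the camera call returned (one of the last four; its "shot" number tells which), for a name from the list of things; names that differ only in an ending like _2 or _b are one class to them, and where a whole thing is asked for, a point or a joint stands for the part that bears it (a point fixed in the world has none). Each returns a list of dicts, best first, with "p" (0 to 1); they miss things now and then, are a little off and sometimes report something else, mostly with a low value. They report only what shows in the picture. A call takes as long as a camera call.
- cut_out(query, picture): "region" (420x560 bool, what is visible of it).
- place_of(query, picture): "location" ([x, y, z] in m, in the coordinates of the camera as it stood for that picture, good to about 4 mm: a listed point, or the origin of a listed thing).
Readings, each from a call of its own:
- current_clock(): time.
- current_joints(): joint angles.
- current_joint_vel(): joint speeds.
- current_effort(): joint torques, N m.
- current_ee_pos(): TCP position.
- current_tool_rot(): TCP orientation.
- current_contact_force(): force on the tool from outside, world axes, zero at the start.
- current_ft_torque(): the same for the moment, N m.
- current_opening(): opening from 0.0 (shut) to 1.0 (fully open).
- current_grip_force(): force on a finger pad.
Only numpy, scipy, OpenCV 4.12 (cv2) and the standard library are available. Lean on these libraries where they do the work, as an engineer would, in place of code of your own. Each camera call takes 0.05 s, during which the arm holds its last target. There are 200 camera calls.

## Working session

There is one attempt and no reset: what is moved stays moved. The work goes in short steps, each a Python script; the robot and the scene stay as the last script left them, time stands still between calls to the robot, and variables do not carry over. Pictures are saved under pics/ and viewed, at most 14 in all, crops included, and the job is handed in when it is done.

```bash
ls; mkdir -p pics
cat > h.py <<'E'
from workcell import *
import numpy as np, cv2
from scipy.spatial.transform import Rotation as Rn
def w(c,p): return np.array(c["R"]).T@(np.array(p)-np.array(c["t"]))
def pix(c,X):
    q=np.array(c["R"])@np.array(X)+np.array(c["t"]); return c["fx"]*q[0]/q[2]+c["cx"],c["fy"]*q[1]/q[2]+c["cy"]
def find(n,c,k=2):
    return [(round(d["p"],2),w(c,d["location"]).round(4).tolist()) for d in place_of(n,c)[:k]]
def down(yaw): # tool z down, tool y axis at angle yaw+90 in world (tool x at yaw)
    return (Rn.from_euler('z',yaw)*Rn.from_euler('x',np.pi)).as_rotvec()
E
cat > a.py <<'E'
from h import *
names="stand cup_spot tube1_mouth tube1_stub ball1_center tube2_mouth tube2_stub ball2_center tube3_mouth tube3_stub ball3_center cup rod holder pad_top tray glue puck fixture driver".split()
print(current_ee_pos(),current_tool_rot(),down(0),current_clock())
for cam in ("scene","top"):
    c=read_camera(cam); cv2.imwrite(f"pics/{cam}0.png",c["pixels"]); print(cam,"pos",w(c,[0,0,0]).round(3))
    for n in names: print(n,find(n,c))
print(current_clock())
E
python3 a.py
```

```text
pics
workcell.py
[ 0.18611997 -0.54342647  0.23563161] [-3.09714955e+00 -5.15324861e-01 -1.50024791e-04] [3.14159265 0.         0.        ] 0.0
scene pos [1.413 0.049 0.915]
stand [(0.69, [0.6381, -0.0356, -0.001])]
cup_spot [(0.55, [0.643, 0.1627, 0.0087])]
tube1_mouth [(0.96, [0.575, -0.1544, 0.1825]), (0.24, [0.7479, -0.2392, -0.0006])]
tube1_stub [(0.77, [0.5831, -0.1976, 0.176])]
ball1_center [(0.38, [0.6362, -0.1557, 0.1309]), (0.26, [0.4318, -0.3164, 0.0323])]
tube2_mouth [(0.92, [0.5732, -0.0562, 0.1817])]
tube2_stub [(0.94, [0.5854, -0.1013, 0.1731])]
ball2_center [(0.56, [0.6316, -0.0553, 0.1281])]
tube3_mouth [(0.84, [0.5704, 0.0449, 0.1731])]
tube3_stub [(0.83, [0.5829, 0.0023, 0.1703])]
ball3_center [(0.56, [0.6342, 0.0446, 0.1284])]
cup [(0.66, [0.4855, 0.0548, 0.0031]), (0.41, [0.7, 0.3454, -0.0008])]
rod []
holder [(0.56, [0.4153, 0.3236, 0.0037])]
pad_top [(0.9, [0.4319, -0.3149, 0.0367])]
tray [(0.69, [0.6135, -0.3302, -0.0008]), (0.17, [0.5707, -0.0556, 0.1806])]
glue [(0.57, [0.5199, 0.4127, -0.001])]
puck [(0.69, [0.5017, 0.2082, 0.0028])]
fixture [(0.93, [0.7499
[... 452 characters left out ...]
35, [0.5774, -0.1556, 0.182])]
ball2_center []
tube3_mouth [(0.77, [0.5738, 0.0417, 0.1775]), (0.55, [0.5904, -0.204, 0.1732])]
tube3_stub [(0.74, [0.5822, 0.001, 0.1645])]
ball3_center []
cup [(0.74, [0.4786, 0.0506, -0.0004]), (0.68, [0.525, 0.4141, 0.0009])]
rod [(0.8, [0.4178, 0.3261, 0.0094])]
holder [(0.66, [0.4162, 0.3251, 0.0011])]
pad_top [(0.97, [0.4316, -0.3228, 0.0344]), (0.34, [0.61, -0.3351, -0.0002])]
tray [(0.88, [0.6128, -0.3336, -0.0015])]
glue [(0.65, [0.5237, 0.4101, 0.0004]), (0.39, [0.697, 0.3445, -0.0034])]
puck [(0.73, [0.4976, 0.2026, 0.0043])]
fixture [(0.86, [0.744, -0.2428, -0.0011])]
driver [(0.7, [0.6963, 0.3438, -0.0045]), (0.21, [0.5892, -0.2033, 0.1728])]
2.1
```

View pics/scene0.png

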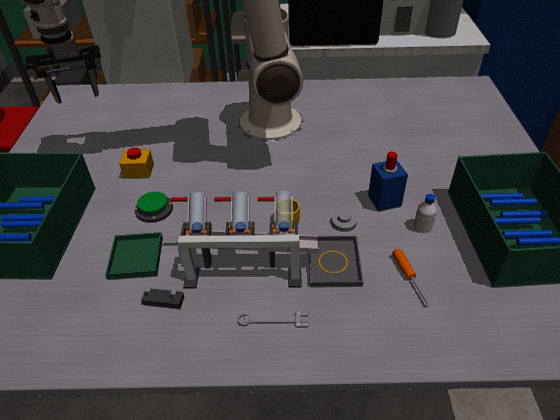

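View pics/top0.png

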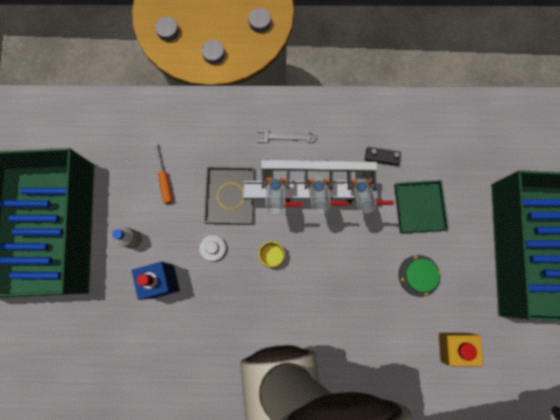

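The scene picture shows the tubes at columns 198/240/285, all leaning forward, with something blue at row ~228. The cup is behind tube 3, the holder is at (388,185) and the green pad at (153,205). The top view agrees, with the cup at (272,255), and the network positions fit both. Next I need to know which tubes hold balls, and to refine the positions with the wrist camera.

```bash
cat > b.py <<'E'
from h import *
goto([0.40,0.02,0.40],down(np.pi/2)); 
c=read_camera("wrist"); cv2.imwrite("pics/w1.png",c["pixels"]); print(w(c,[0,0,0]),c["R"][2], current_clock(),current_joints())
for n in "stand tube1_mouth tube1_stub ball1_center tube2_mouth tube2_stub ball2_center tube3_mouth tube3_stub ball3_center cup".split(): print(n,find(n,c))
s=read_camera("scene"); cv2.imwrite("pics/s1.png",cv2.resize(s["pixels"][170:300,150:390],None,fx=3.3,fy=3.3,interpolation=cv2.INTER_CUBIC))
E
python3 b.py
```

```text
[0.39976231 0.08481899 0.54802579] [-0.00144157 -0.23541771 -0.97189322] 4.3833 [-2.55335243e-01 -3.63750125e-01  1.76365751e+00 -1.23285333e-04
  1.74243588e+00 -2.54070778e-01]
stand [(0.58, [0.6385, -0.0361, 0.0001]), (0.56, [0.4317, -0.3236, 0.0327])]
tube1_mouth [(0.25, [0.5838, -0.0018, 0.1671])]
tube1_stub [(0.63, [0.5823, -0.1989, 0.1744])]
ball1_center []
tube2_mouth [(0.9, [0.5703, -0.0582, 0.1834])]
tube2_stub []
ball2_center []
tube3_mouth []
tube3_stub [(0.83, [0.5826, 0.0012, 0.1676])]
ball3_center [(0.2, [0.571, -0.0592, 0.1839])]
cup [(0.83, [0.4821, 0.0515, -0.0003]), (0.51, [0.5726, -0.0554, 0.1823])]
```

View pics/s1.png

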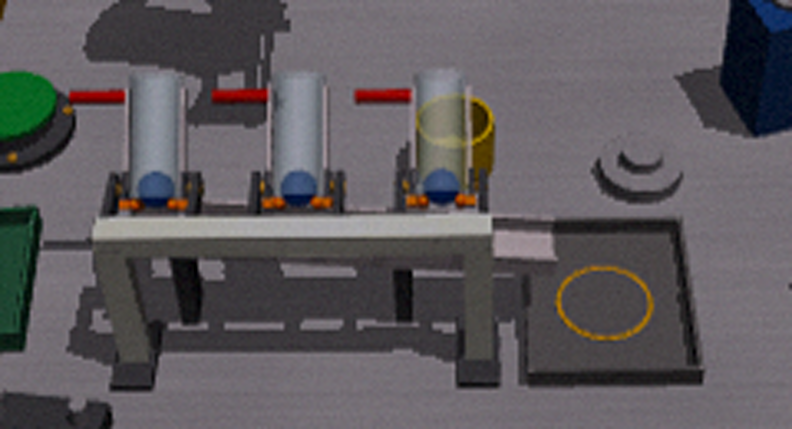

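View pics/w1.png

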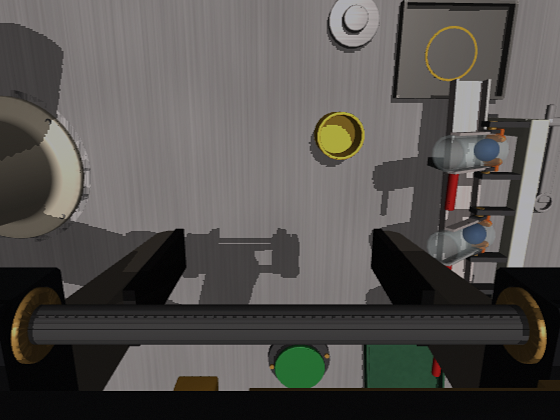

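All three tubes hold a ball, seen in the crop at (155,187), (298,187) and (441,187). The wrist view shows the cup at (340,135) and the spot ring at (451,53). I'll localise the ring by colour, then place the cup.

```bash
cat >> h.py <<'E'
def ray(c,u,v,z):
    R=np.array(c["R"]); o=-R.T@np.array(c["t"]); d=R.T@np.array([(u-c["cx"])/c["fx"],(v-c["cy"])/c["fy"],1]); return o+d*(z-o[2])/d[2]
def ring(c,X,z,r=28):
    u,v=pix(c,X); hsv=cv2.cvtColor(c["pixels"],cv2.COLOR_BGR2HSV); m=cv2.inRange(hsv,(15,110,90),(35,255,255))
    k=np.zeros_like(m); cv2.circle(k,(int(u),int(v)),r,255,-1); ys,xs=np.nonzero(m&k)
    P=np.array([ray(c,a,b,z)[:2] for a,b in zip(xs,ys)])
    from scipy.optimize import least_squares
    s=least_squares(lambda q:np.hypot(*(P-q[:2]).T)-q[2],[X[0],X[1],.03],loss='soft_l1',f_scale=.002).x
    return s.round(4),len(P)
E
cat > c.py <<'E'
from h import *
for cam in ("wrist","top","scene"):
    c=read_camera(cam); print(cam,ring(c,[.639,.161,.004],.004))
    print(find("cup",c,1),find("rod",c,1),find("pad_top",c,1))
Q=np.pi/2
P=[.482,.0525]
goto([*P,.20],down(0)); 
c=read_camera("wrist"); print(find("cup",c,1)); print(current_joints(),current_clock())
line_to([*P,.034],max_speed=.15); set_gripper(0,30); print(current_opening(),current_grip_force(),current_contact_force())
line_to([*P,.20],max_speed=.2); print(current_opening(),current_clock())
E
python3 c.py
```

```text
wrist (array([0.6389, 0.1612, 0.0344]), 377)
[(0.74, [0.4815, 0.0529, 0.0004])] [] [(0.97, [0.4339, -0.3229, 0.0294])]
top (array([0.6385, 0.1628, 0.0346]), 10)
[] [(0.61, [0.4157, 0.3261, 0.0086])] [(0.8, [0.4304, -0.3218, 0.035])]
scene (array([0.6378, 0.1643, 0.0345]), 126)
[(0.53, [0.4819, 0.0514, 0.0037])] [] [(0.78, [0.4344, -0.3161, 0.0337])]
[(0.92, [0.48, 0.0521, 0.0029])]
[-1.41541572e-01 -4.80020970e-02  1.88481275e+00 -2.44416624e-05
  1.30349199e+00  1.42894873e+00] 7.175
0.6890277987242376 30.00020449049771 [-0.17842146  0.30654069  2.58493697]
0.690633861592909 9.9583
```

```bash
cat > d.py <<'E'
from h import *
Q=np.pi/2
S=[.6383,.1625]
line_to([.52,.15,.24],max_speed=.25)
goto([*S,.20],down(Q)); print(current_joints())
line_to([*S,.06],max_speed=.15); line_to([*S,.0385],max_speed=.05); print(current_contact_force())
set_gripper(.85); line_to([*S,.24],max_speed=.25)
c=read_camera("wrist");print(find("cup",c,1))
c=read_camera("scene");print(find("cup",c,1)); print(current_clock())
# look at tubes closely from above
goto([.50,-.03,.36],down(Q))
c=read_camera("wrist"); cv2.imwrite("pics/w2.png",c["pixels"]); print(find("cup",c,1))
for n in "stand tube1_mouth tube1_stub tube2_mouth tube2_stub tube3_mouth tube3_stub ball1_center ball2_center ball3_center".split(): print(n,find(n,c))
print(current_clock())
E
python3 d.py
```

```text
[ 6.52974756e-02  3.97357616e-01  1.38106246e+00 -7.37081975e-05
  1.36367976e+00  6.68629171e-02]
[-2.38124476  0.23621536  0.43139431]
[(0.86, [0.6365, 0.1668, 0.0026])]
[(0.77, [0.6357, 0.1667, 0.0071])]
15.1917
[(0.56, [0.6382, 0.1665, 0.0064])]
stand [(0.71, [0.636, -0.0343, 0.0003])]
tube1_mouth [(0.93, [0.5782, -0.1592, 0.1813])]
tube1_stub [(0.7, [0.5849, -0.2022, 0.1709])]
tube2_mouth [(0.84, [0.5721, -0.0563, 0.1824])]
tube2_stub []
tube3_mouth [(0.76, [0.5723, 0.0425, 0.1744])]
tube3_stub [(0.67, [0.5835, -0.0011, 0.166]), (0.65, [0.6391, -0.0397, 0.0037])]
ball1_center []
ball2_center [(0.64, [0.5707, 0.0416, 0.18]), (0.26, [0.5846, -0.0007, 0.1654])]
ball3_center []
16.825
```

View pics/w2.png

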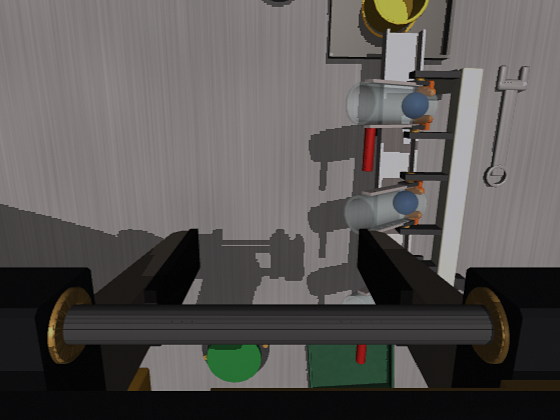

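The wrist view shows the cup in the spot tray at (395,10) and all three blue balls in the tubes. The tube poses match the geometry, with a tilt of about 0.97. The cup reads about 4 mm off, so I'll check it again before pushing. Next I tip the tubes up.

```bash
cat > e.py <<'E'
from h import *
Q=np.pi/2; L=.065
X0=lambda y:.6385-.006*(y-.1625)
def arc(px,y,a0,a1,n=6,v=.12):
    for a in np.linspace(a0,a1,n)[1:]: line_to([px-L*np.sin(a),y,.133+L*np.cos(a)],max_speed=v)
for i,y in ((1,-.2003),(2,-.1003),(3,-.0003)):
    px=X0(y); a=.98
    set_gripper(.45,15)
    goto([px-L*np.sin(a),y,.25],down(Q)); line_to([px-L*np.sin(a),y,.133+L*np.cos(a)],max_speed=.2)
    f0=np.array(current_contact_force()); set_gripper(0); print(i,"grip",current_opening(),(np.array(current_contact_force())-f0).round(1))
    arc(px,y,a,.06)
    p=np.array(current_ee_pos())
    for k in range(8):
        x=px-L*np.sin(.06)+.0015*(k+1); line_to([x,y,.133+L],max_speed=.04)
        f=np.array(current_contact_force())-f0
        if f[0]<-9: break
    print("end x",x,"px",px,current_ee_pos().round(4),f.round(1))
    set_gripper(.45); line_to([px,y,.26],max_speed=.25)
print(current_clock())
goto([.50,-.03,.36],down(Q))
c=read_camera("wrist"); print(find("cup",c,1))
s=read_camera("scene"); cv2.imwrite("pics/s3.png",cv2.resize(s["pixels"][130:300,150:390],None,fx=3.3,fy=3.3,interpolation=cv2.INTER_CUBIC))
t=read_camera("top")
for i in "123":
  for n in ("tube%s_mouth","ball%s_center"): print(n%i,[find(n%i,q,1) for q in (c,s,t)])
print(current_clock())
E
python3 e.py
```

```text
1 grip 0.1021389688318557 [-6.   2.3  3.5]
end x 0.639779139578836 px 0.6406767999999999 [ 0.6349 -0.201   0.1959] [-13.8  -1.6  -1.7]
2 grip 0.1012501283151466 [-5.3 -0.3  4.7]
end x 0.6391791395788361 px 0.6400768 [ 0.6361 -0.1006  0.1972] [-11.3  -5.8   2.7]
3 grip 0.1032768157358677 [-10.4  -0.3   8. ]
end x 0.640079139578836 px 0.6394768 [ 0.6376 -0.001   0.1994] [-14.2  -2.7  12.1]
31.9
[(0.89, [0.6423, 0.138, 0.0024])]
tube1_mouth [[], [(0.73, [0.6351, -0.1538, 0.2052])], []]
ball1_center [[(0.58, [0.6363, -0.0371, 0.0024])], [], []]
tube2_mouth [[], [(0.82, [0.6334, -0.0581, 0.2119])], [(0.74, [0.6402, 0.0437, 0.2115])]]
ball2_center [[(0.48, [0.4315, -0.3223, 0.0338])], [], []]
tube3_mouth [[(0.8, [0.6356, 0.0429, 0.2135])], [(0.76, [0.6377, 0.0452, 0.2119])], [(0.49, [0.636, 0.04, 0.212])]]
ball3_center [[], [(0.33, [0.6368, -0.0328, 0.0016])], []]
33.7333
```

View pics/s3.png

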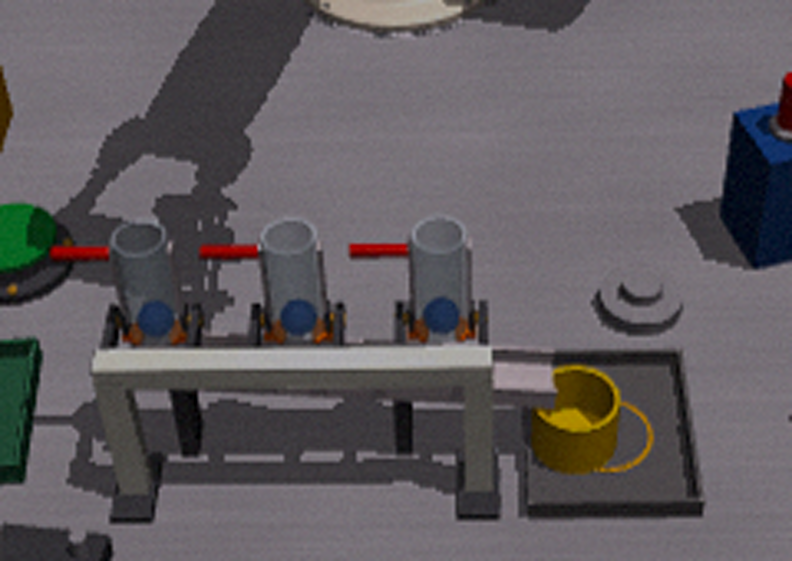

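All three tubes are upright with their balls in (mouths at rows ~238 in the crop, balls at ~318). The cup has been knocked towards the gutter end, to y≈0.138, and uncovers the ring. I'll grip it, slide it back and check it with a silhouette fit.

```bash
cat >> h.py <<'E'
from scipy.optimize import minimize
def cupfit(c,X,z0=.004):
    d=cut_out("cup",c); 
    best=None
    for e in d[:3]:
        m=np.array(e["region"]); ys,xs=np.nonzero(m)
        u,v=pix(c,[X[0],X[1],z0+.025])
        if np.hypot(xs.mean()-u,ys.mean()-v)<60: best=m; break
    if best is None: return None
    th=np.linspace(0,2*np.pi,40)
    def cost(q):
        P=[pix(c,[q[0]/100+.032*np.cos(a),q[1]/100+.032*np.sin(a),z]) for a in th for z in (z0,z0+.05)]
        h=cv2.convexHull((np.array(P,np.float32)*8).astype(np.int32)); k=np.zeros((420*8//4,560*8//4),np.uint8)
        cv2.fillConvexPoly(k,(h//4).astype(np.int32),1); b=cv2.resize(best.astype(np.uint8),(1120,840),interpolation=cv2.INTER_NEAREST)
        return 1-(k&b).sum()/(k|b).sum()
    r=minimize(cost,[X[0]*100,X[1]*100],method="Nelder-Mead",options=dict(initial_simplex=[[X[0]*100-.5,X[1]*100],[X[0]*100+.5,X[1]*100-.5],[X[0]*100,X[1]*100+.6]],xatol=.01,fatol=1e-4))
    return (r.x/100).round(4),round(1-r.fun,3)
E
cat > f.py <<'E'
from h import *
Q=np.pi/2; S=np.array([.6383,.1627])
def look(cams=("wrist","scene")):
    o=[]
    for k in cams:
        c=read_camera(k); f=find("cup",c,1); print(k,f,end=' ')
        if f: r=cupfit(c,f[0][1]); print("fit",r); o.append(r[0] if r else f[0][1][:2])
    return np.mean(o,0)
set_gripper(.85)
P=look(); print(P)
goto([P[0],P[1],.20],down(Q)); line_to([*P,.06],max_speed=.2); line_to([*P,.038],max_speed=.08)
set_gripper(0,25); print(current_opening(),current_contact_force())
line_to([*P,.0395],max_speed=.05)
line_to([S[0],S[1],.0395],max_speed=.06); line_to([*S,.038],max_speed=.05)
set_gripper(.85); line_to([*S,.24],max_speed=.25); line_to([.50,.12,.36],max_speed=.3)
print(look(),current_clock())
E
python3 f.py
```

```text
wrist [(0.96, [0.645, 0.1393, 0.0061])] fit (array([0.6461, 0.1507]), np.float64(0.726))
scene [(0.76, [0.6452, 0.1399, 0.007])] fit (array([0.646 , 0.1422]), np.float64(0.829))
[0.64605 0.14645]
0.6865341694402043 [ 0.11527557 -0.87079311  1.56433684]
wrist [(0.85, [0.6358, 0.1524, 0.0043])] fit (array([0.638 , 0.1538]), np.float64(0.947))
scene [(0.81, [0.6392, 0.157, 0.0045])] fit (array([0.6399, 0.1574]), np.float64(0.91))
[0.63895 0.1556 ] 40.85
```

```bash
sed -i '/^P=look/,$d' f.py
cat >> f.py <<'E'
P=np.array([.6388,.1553])
goto([P[0],P[1],.20],down(Q)); line_to([*P,.06],max_speed=.2); line_to([*P,.038],max_speed=.08)
set_gripper(0,25); line_to([*P,.0395],max_speed=.05)
line_to([*S,.0395],max_speed=.06); line_to([*S,.038],max_speed=.05)
set_gripper(.85); line_to([*S,.24],max_speed=.25); line_to([.50,.12,.36],max_speed=.3)
c=read_camera("scene")
print(look(),current_clock())
# rod
H=np.array([.4162,.3255]); set_gripper(.7,40)
goto([*H,.30],down(Q)); 
c=read_camera("wrist"); cv2.imwrite("pics/w4.png",c["pixels"]); print(find("rod",c),find("holder",c)); print(current_clock())
E
python3 f.py
```

```text
wrist [(0.79, [0.6396, 0.1618, 0.0061])] fit (array([0.6392, 0.161 ]), np.float64(0.928))
scene [(0.8, [0.6379, 0.1617, 0.0073])] fit (array([0.6389, 0.1661]), np.float64(0.907))
[0.63905 0.16355] 46.8333
[(0.63, [0.4199, 0.324, 0.0114])] [(0.59, [0.4169, 0.3219, 0.0011])]
48.3
```

View pics/w4.png

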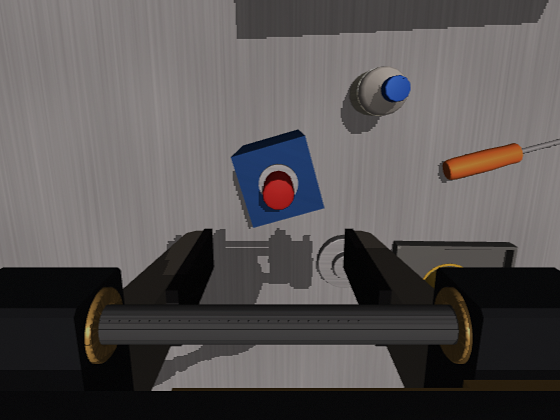

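The cup is at (0.639,0.1635), within tolerance of the spot. The wrist view shows the rod's red cap at about (278,195) in the blue holder. I'll check the cap position by ray and grasp the rod.

```bash
cat > g.py <<'E'
from h import *
Q=np.pi/2
c=read_camera("wrist")
hsv=cv2.cvtColor(c["pixels"],cv2.COLOR_BGR2HSV); m=cv2.inRange(hsv,(0,150,150),(8,255,255))|cv2.inRange(hsv,(172,150,150),(180,255,255))
ys,xs=np.nonzero(m[170:225,250:310]); u,v=xs.mean()+250,ys.mean()+170
cap=ray(c,u,v,.164); print(u,v,len(xs),cap)
H=np.array([.4165,.3250]); 
if np.hypot(*(cap[:2]-H))<.008: H=(H+cap[:2])/2
print(H)
f0=np.array(current_contact_force())
line_to([*H,.20],max_speed=.2); line_to([*H,.147],max_speed=.1)
set_gripper(0,40); print(current_opening(),current_ee_pos(),(np.array(current_contact_force())-f0).round(1))
line_to([*H,.29],max_speed=.15); print(current_opening(),(np.array(current_contact_force())-f0).round(1),current_clock())
for k in ("scene","top"): print(find("rod",read_camera(k)))
E
python3 g.py
```

```text
277.6035889070147 193.0799347471452 613 [0.41643413 0.32601664 0.164     ]
[0.41646707 0.32550832]
0.27621932802165455 [0.41661524 0.3255396  0.14713627] [-0.4  0.6  1.1]
0.2715596725650074 [ 0.9  1.4 -0.2] 51.45
[(0.61, [0.4131, 0.3288, 0.1544]), (0.29, [0.4311, -0.3121, 0.0311])]
[(0.81, [0.4159, 0.3236, 0.1514])]
```

```bash
cat > k.py <<'E'
from h import *
Q=np.pi/2; T={3:(.637,.043),2:(.6355,-.0573),1:(.635,-.157)}; O=.137
def push(i):
    x,y=T[i]; f0=None
    goto([x,y,.235+O],down(Q)); hold(.2); f0=np.array(current_contact_force())
    def F(): return (np.array(current_contact_force())-f0).round(1)
    line_to([x,y,.200+O],max_speed=.1); print(i,"in",F())
    if np.abs(F()).max()>5: line_to([x,y,.235+O]); print("ABORT"); return False
    line_to([x,y,.150+O],max_speed=.1); print(i,"at ball",F())
    if np.abs(F()).max()>8: line_to([x,y,.235+O]); print("ABORT"); return False
    for z in np.arange(.145,.1165,-.004):
        line_to([x,y,z+O],max_speed=.06); print(round(z,3),F(),end=' ')
    print(current_ee_pos()[2]-O)
    line_to([x,y,.235+O],max_speed=.15); return True
E
cat > k3.py <<'E'
from k import *
line_to([.4165,.3255,.34],max_speed=.2)
c=read_camera("scene"); print(find("cup",c,1))
print(push(3)); hold(.5)
c=read_camera("scene"); cv2.imwrite("pics/s5.png",cv2.resize(c["pixels"][130:300,150:390],None,fx=3.3,fy=3.3)); print(find("cup",c,1),find("ball3_center",c)); print(current_clock())
E
python3 k3.py
```

```text
[(0.97, [0.6373, 0.1607, 0.007])]
3 in [-0.3  0.1  0.1]
3 at ball [ 0.2 -0.8  0.9]
0.145 [-0.6 -0.4  0.3] 0.141 [ 0.5 -0.   2.8] 0.137 [0.2 0.2 2.4] 0.133 [0.1 0.3 0.6] 0.129 [ 0.2  0.4 -0.4] 0.125 [-0.5  0.6  0.6] 0.121 [-0.5 -0.5  0.3] 0.117 [-0.  -0.8  0.5] 0.11656889768121043
True
[(0.59, [0.638, 0.163, 0.0072])] [(0.47, [0.6341, 0.1782, 0.0242])]
58.4333
```

View pics/s5.png

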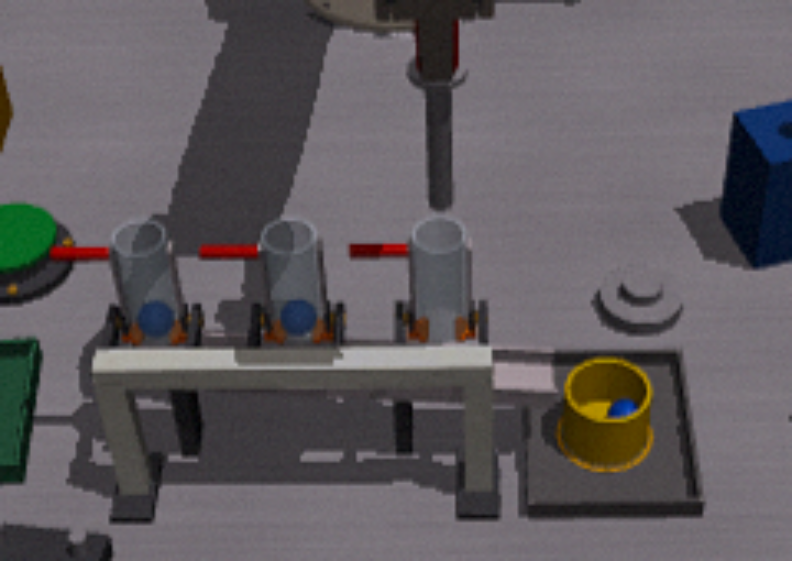

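Tube 3 is empty and its ball is in the cup, at (622,408). On to tubes 2 and 1, then the rod goes home.

```bash
cat > k2.py <<'E'
from k import *
line_to([.637,-.0,.235+O],max_speed=.2)
for i in (2,1):
    c=read_camera("scene"); f=find("cup",c,1); print(f)
    if f and np.hypot(f[0][1][0]-.638,f[0][1][1]-.1625)>.009: print("CUP MOVED"); break
    if not push(i): break
hold(1.5)
c=read_camera("scene"); cv2.imwrite("pics/s6.png",cv2.resize(c["pixels"][130:300,150:390],None,fx=3.3,fy=3.3)); print(find("cup",c,1),find("ball1_center",c)); print(current_clock())
E
python3 k2.py
```

```text
[(0.85, [0.6379, 0.1619, 0.0068])]
2 in [ 0.3  0.9 -0.5]
2 at ball [ 0.6  0.7 -0.2]
0.145 [0.4 0.4 0.1] 0.141 [0.4 0.2 0.9] 0.137 [0.4 0.  2.1] 0.133 [0.8 0.6 0.2] 0.129 [ 0.7  0.3 -0.8] 0.125 [-0.1  1.4 -0.2] 0.121 [0.8 0.7 0.3] 0.117 [-0.8 -0.2  0.3] 0.11657266920218012
[(0.92, [0.6385, 0.16, 0.0034])]
1 in [-0.5  0.1 -1.1]
1 at ball [-0.3 -0.2 -1.4]
0.145 [-0.7 -0.8 -1.1] 0.141 [ 0.1 -0.6  0.4] 0.137 [-0.1 -0.5  1. ] 0.133 [-0.5 -1.9 -1.9] 0.129 [-1.  -0.5 -1.8] 0.125 [-0.4 -1.1 -1.5] 0.121 [-1.  -0.4 -1.4] 0.117 [-1.1 -0.6 -2.2] 0.11656774488230637
[(0.75, [0.6381, 0.1622, 0.0069])] [(0.55, [0.6224, 0.167, 0.0395])]
70.0417
```

View pics/s6.png

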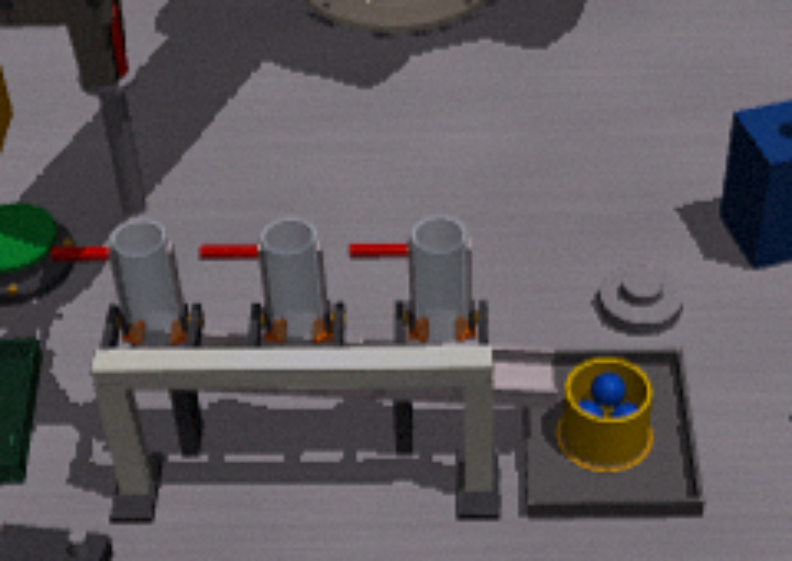

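All tubes are empty and the three balls are in the cup, at (608,390). Now I return the rod.

```bash
cat > r.py <<'E'
from k import *
line_to([.45,-.12,.372],max_speed=.3); H=[.4166,.3255]
goto([*H,.32],down(Q)); hold(.3); f0=np.array(current_contact_force())
F=lambda:(np.array(current_contact_force())-f0).round(1)
for z in (.26,.25,.24,.22,.19,.165,.152,.148):
    line_to([*H,z],max_speed=.1); print(z,F())
    if np.abs(F()).max()>12: print("STOP"); break
else:
    set_gripper(.7); line_to([*H,.30],max_speed=.2)
c=read_camera("wrist"); cv2.imwrite("pics/w7.png",c["pixels"]); print(find("rod",c),find("rod",read_camera("top"))); s=read_camera("scene"); print(find("cup",s,1)); print(current_clock())
E
python3 r.py
```

```text
0.26 [-0.   0.5 -0.4]
0.25 [ 1.2  0.8 -1.1]
0.24 [ 0.4  0.6 -0.6]
0.22 [ 0.9  1.8 -0.4]
0.19 [ 1.4  0.6 -0.3]
0.165 [1.6 0.7 0. ]
0.152 [ 0.3  1.  -0.3]
0.148 [ 0.3  0.7 -0.7]
[(0.67, [0.4158, 0.3243, 0.0106])] [(0.7, [0.4141, 0.3252, 0.0081])]
[(0.27, [0.6354, -0.0392, -0.002])]
77.675
```

View pics/w7.png

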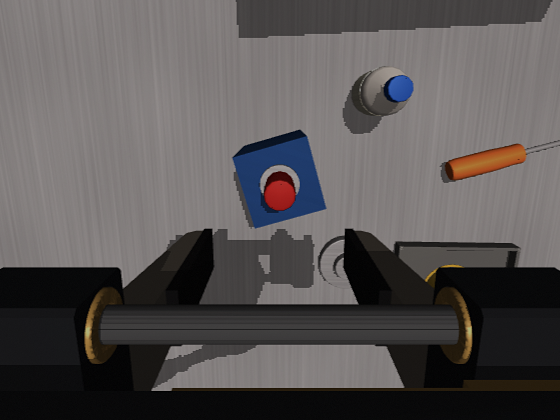

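The rod hangs back in its holder (cap at (279,195), same as before). Now the cup: grasp it, press the pad, then the tray.

```bash
cat > p.py <<'E'
from k import *
S=[.6383,.1627]; set_gripper(.85,40)
line_to([.45,.27,.30],max_speed=.3); goto([S[0]-.09,S[1],.26],down(Q))
c=read_camera("scene"); print(find("cup",c,1)); c=read_camera("wrist"); f=find("cup",c,1); print(f)
if f and np.hypot(f[0][1][0]-S[0],f[0][1][1]-S[1])>.008: raise SystemExit("moved")
line_to([*S,.14],max_speed=.2); line_to([*S,.038],max_speed=.12)
set_gripper(0,40); print(current_opening())
line_to([*S,.20],max_speed=.12); print(current_opening(),current_clock())
line_to([.47,.13,.24],max_speed=.15)
P=[.4323,-.3195]; goto([*P,.16],down(Q)); hold(.3)
f0=np.array(current_contact_force()); F=lambda:(np.array(current_contact_force())-f0).round(1)
line_to([*P,.078],max_speed=.1)
for z in (.070,.066,.062,.059,.057,.055,.053,.051):
    line_to([*P,z],max_speed=.04); print(z,F(),current_ee_pos()[2].round(4))
    if F()[2]>25: break
hold(1.0); print(F(),current_ee_pos().round(4),current_opening())
c=read_camera("scene"); cv2.imwrite("pics/s8.png",cv2.resize(c["pixels"][150:300,80:280],None,fx=4,fy=4)); print(current_clock())
E
python3 p.py
```

```text
[(0.59, [0.6399, 0.1645, 0.0085])]
[(0.95, [0.6358, 0.1619, 0.0043])]
0.6883628593697921
0.6941695947553375 83.0583
0.07 [-0.  -0.7  1. ] 0.0697
0.066 [ 0.1 -0.1  4.9] 0.0666
0.062 [ 0.3 -0.7  8.3] 0.0626
0.059 [ 0.7 -0.6  8.4] 0.0597
0.057 [-0.2  0.5 10.4] 0.0579
0.055 [-2.1  1.7 17.9] 0.0569
0.053 [-7.   6.5 31.9] 0.0568
[-6.4  7.  31.7] [ 0.433  -0.3203  0.0568] 0.6896635348110207
90.225
```

View pics/s8.png

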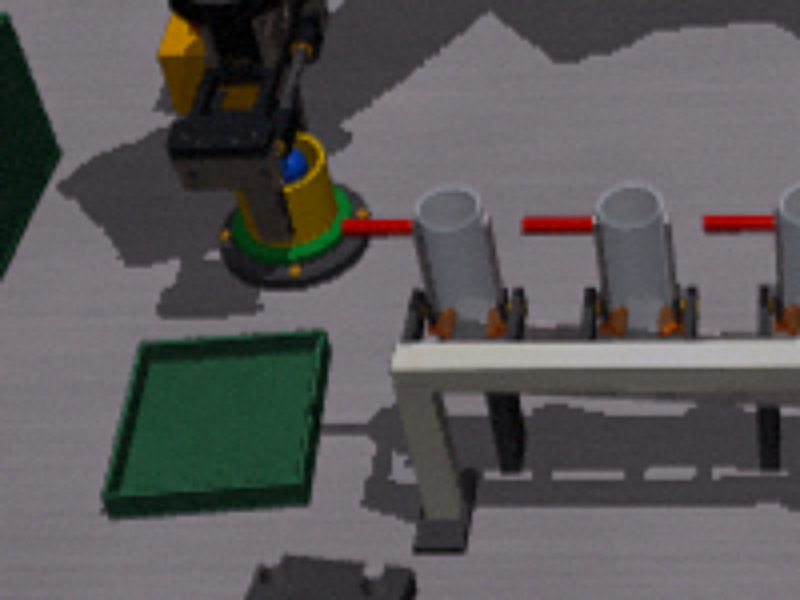

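The pad is bottomed: 32 N, and the height stops at 0.0568, where the cup's underside is at 22 mm. The picture shows the cup centred on it at (285,200). Now the tray, then leaning the tubes back.

```bash
cat > q.py <<'E'
from k import *
P=[.4323,-.3195]; T0=[.613,-.3325]
line_to([*P,.062],max_speed=.03); line_to([*P,.15],max_speed=.12)
goto([*T0,.15],down(Q)); line_to([*T0,.06],max_speed=.12); line_to([*T0,.0395],max_speed=.04); hold(.3)
print(current_contact_force())
set_gripper(.78); line_to([*T0,.25],max_speed=.2)
c=read_camera("wrist"); print("cup",find("cup",c,1),"tray",find("tray",c,1),current_clock())
L=.065
for i,px,y in ((1,.635,-.2003),(2,.636,-.1003),(3,.6375,-.0003)):
    set_gripper(.45,15)
    goto([px,y,.27],down(Q)); line_to([px,y,.133+L],max_speed=.2); set_gripper(0); print(i,current_opening())
    for a in np.linspace(0,.95,7)[1:]: line_to([px-L*np.sin(a),y,.133+L*np.cos(a)],max_speed=.12)
    print(current_ee_pos().round(4),current_contact_force().round(1))
    set_gripper(.45); line_to([px-L*np.sin(.95),y,.27],max_speed=.25)
goto([.33,.0,.40],down(Q)); hold(.5)
c=read_camera("scene"); t=read_camera("top"); cv2.imwrite("pics/s9.png",c["pixels"])
for n in "cup tray rod tube1_mouth tube2_mouth tube3_mouth ball1_center glue puck fixture driver".split(): print(n,find(n,c,1),find(n,t,1))
print(current_clock())
E
python3 q.py
```

```text
[-0.00392195  0.47906573 -3.0396955 ]
cup [(0.88, [0.6113, -0.3327, 0.0051])] tray [] 95.85
1 0.10394225613308872
[ 0.5819 -0.2001  0.1699] [ 1.7  0.3 -3.3]
2 0.10259578897653925
[ 0.5829 -0.1001  0.1699] [ 2.4  1.  -4.9]
3 0.09730074294718519
[ 5.843e-01 -1.000e-04  1.700e-01] [ 1.4  2.1 -3.5]
cup [(0.94, [0.6156, -0.3345, 0.0049])] [(0.82, [0.609, -0.3363, 0.0045])]
tray [(0.75, [0.6101, -0.3305, 0.0003])] [(0.79, [0.6091, -0.3321, -0.0019])]
rod [] [(0.53, [0.5836, 0.0028, 0.1661])]
tube1_mouth [(0.74, [0.5699, -0.1536, 0.1755])] [(0.74, [0.5747, -0.152, 0.1804])]
tube2_mouth [(0.64, [0.5718, -0.0545, 0.1769])] [(0.7, [0.5704, -0.0578, 0.1754])]
tube3_mouth [(0.64, [0.5749, 0.0479, 0.1744])] [(0.68, [0.6388, 0.1576, 0.0049])]
ball1_center [(0.69, [0.5855, 0.0005, 0.1725])] [(0.61, [0.6391, -0.0344, 0.004])]
glue [(0.56, [0.5164, 0.4106, 0.0003])] [(0.71, [0.5229, 0.4108, -0.0011])]
puck [(0.59, [0.4988, 0.2085, 0.003])] [(0.91, [0.4991, 0.2025, -0.0004])]
fixture [(0.64, [0.7479, -0.2386, -0.0031])] [(0.73, [0.7468, -0.2402, 0.0019])]
driver [(0.61, [0.6998, 0.3413, -0.0006])] [(0.76, [0.6973, 0.3432, -0.0036])]
112.675
```

View pics/s9.png

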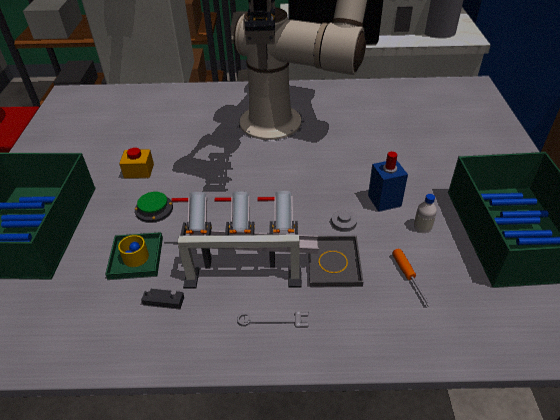

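The cup with its balls stands in the tray at (133,250). The tubes lean back, the rod is in the holder at (388,180), and the bystanders haven't moved. Handing in.

```bash
python3 -c "
from workcell import *
print(job_done())"
```

```text
the job is handed in; nothing more can be done
None
```

I handed the job in at about 113 s of the 210 s allowed; no verdict came back, but the last pictures show the cup with its balls in the green tray, the rod in its holder, all three tubes leaning back about 0.95 rad and the bystanders where they were.

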